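Clamp the doming block with the fine knob of a dual-knob fixture

ROBOT

A 7-joint arm with a two-finger parallel gripper is mounted at the origin on a cart in front of the work surface, level with it; the furniture and walls round the work are solid. World frame = base frame: x ahead of the robot, y to its left, z up, the work surface at z = 0. Lengths are in m, angles in rad, forces in N, time in s.
With the tool pointing down it reaches from about 0.4 to 0.875 m from the base axis. Payload 19.3 kg.
Tool frame: the origin (TCP) lies between the finger pads; the fingertips stand 17 mm ahead of it and the grasp point (between the pads) lies 2 mm behind it (bot.tips_ahead is the z of the fingertips in the tool frame, in m); z points along the fingers, y is the direction in which the jaws open and shut (so a half turn about z gives the same grasp; the last joint's range is limited). The gripper opens to 85 mm and grips with 20 to 120 N. Pads are 22 mm wide; open, the fingers measure 114 mm over their backs; the gripper's body (76 mm by 85 mm) begins 54 mm behind the grasp point. The pads swing forward as they close: fully open they stand 13 mm farther back than shut.
Start: joints at [-1.33, 0.521, -0.036, 1.599, 0.021, 1.021, -0.113], TCP at [0.191, 0.595, 0.248] pointing down, gripper open.
Joint ranges: [-2.91, 2.91], [-0.3, 2.13], [-1.5, 1.42], [0.17, 2.43], [-1.26, 4.41], [0.16, 1.93], [-2.52, 2.52]. Speed limits (rad/s): [1.89, 1.89, 2.39, 2.39, 3.01, 3.01, 3.01].

INTERFACE

Orientations are given as [roll, pitch, yaw] about the fixed x, y, z axes, in that order (R = Rz(yaw) Ry(pitch) Rx(roll)).
In Python, from workcell import telemetry, cams, job, bot gives the robot as it stands.
- The arm moves only by the tool arm_command, never from a script. Its argument "deltas" is a list of rows, each a list of 7 numbers: the opening, from -1 (shut) to 1 (fully open), so that 0 is half open, then the shift along the tool's x, y, z normalised to -1 to 1, where 1 is 150 mm, then the turn, a rotation vector about the tool's x, y, z normalised to -1 to 1, where 1 is 45 degrees. In form: [[hand, tx, ty, tz, rx, ry, rz], ...]. A call has 1 to 8 rows; each row is the pose to reach, as a shift and turn from the pose commanded when the call began, along the tool's axes at that moment; what a row does not reach only later rows make up. A row lasts 1/8 s, in which the tool goes at most 62.5 mm and 10.7 degrees, less where a joint would pass 70% of its speed; a pose out of reach is approached as far as the arm can. A call with a number of a shift or a turn outside -1 to 1 is refused whole. A call with a gripper value outside its range is refused whole. The fingers move at their own pace and stop on an object; "newtons" is the grip in N (left out, the last holds). Time passes only in rows, so rows that repeat a pose let the fingers close. It gives the time, the measured TCP pose, the force and the opening at its end, in the units of the state.
- telemetry.observe(): the state, without advancing time (a new reading comes with each control period).
- cams.grab_frame(name): name is "scene" or "top" or "wrist"; returns the picture (420x560x3 uint8, blue, green, red); there is no depth.
- cams.get_calibration(name): a dict with "fx", "fy", "cx", "cy" (pixels), "R" (3x3) and "t" (3): a world point X has camera coordinates R X + t. Camera axes: x right, y down, z forward; pixel columns grow to the right and rows downward; lengths in m; the calibration is good to about 2 mm. The wrist camera is an equidistant fisheye: a pixel r from the principal point sees the ray r / f radians off the axis. A picture is of the moment at which its call begins: read the wrist's pose just before it. get_calibration takes no time and is no camera call; for the wrist camera it gives the pose at the moment of the call.
- job.job_done(): hands the job in, once; it reports no verdict.
The state is a dict: "clock": time; "qpos": joint angles; "qd": joint speeds; "joint_efforts": joint torques, N m; "position": TCP position; "tool_rot": TCP orientation; "force": force on the tool from outside, world axes, zero at the start; "moment": the same for the moment, N m; "grip_width": finger opening in m.
Only numpy, scipy, OpenCV 4.12 (cv2) and the standard library are available. Lean on these libraries where they do the work, as an engineer would, in place of code of your own. Each camera call takes 0.05 s, during which the arm holds its last target.

TASK

Set the small brass doming block upright between the jaw and the fence of the holding fixture and let go of it. Then close the jaw on it with the small inner knob alone (clockwise closes), by feel, until the block is held snugly against the fence with roughly 10 N, never more than 20 N, and take the hand away so that it stays clamped. The wide outer collar under the knob is already set: do not turn it, do not push the jaw by hand, and leave the things around in place.

Things in the scene. Friction and masses are not known exactly. Their poses are not given: they have to be found in the camera images.
- fixture: Holding fixture fixed to the table. Origin at table height on the vertical axis of both knobs, z up. Dark base plate 90 mm (x) by 260 mm (y -85 to +175), 12 thick. Grey housing 76 x 80 mm round the origin, top z = 50; on it the outer collar (z 50.5 to 68.5 mm), above it the inner knob (69.5 to 104.5). On the +y side lie the jaw and beyond it the fence; the jaw closes towards +y.
- nest (a point): Middle of the place for the doming block, on the base plate's top (12 mm above the table), 20 mm before the fence's face (towards the jaw), about 130 mm from the knob axis: the block's underside centre is here when the block touches the fence. Axes as the fixture's.
- fence: Steel stop on the base plate, 36 mm wide (x; its foot 52), 14 thick, 30 high. Origin at the bottom middle of its face towards the jaw, 148 to 151 mm from the knob axis along the fixture's +y as the outer collar has set it; it stays there while the collar is not turned.
- jaw: Sliding steel jaw, 36 mm wide (x), 12 thick, top 30 mm above the base plate, axes as the fixture's. Starts 52 to 56 mm from the fence, clockwise turning moves it about 12 mm/rad towards it. Origin: bottom middle of its front, but its rubber-backed steel pad (about 30 N/mm), which presses the block, stands 0 to 6 mm proud of it: unknown. Self-holding to about 9 N; a harder clamp springs back to that.
- fine_knob: Inner knob: ribbed black cylinder, 26 mm diameter, 35 high, white line on top. Origin on the axis at the collar's top (68.5 mm above the table); reaches from 1 to 36 mm above it. Clockwise from above closes, 2.1 rad in all, starting 0 to 0.15 rad from the open stop. Steady friction about 0.11 N m; each newton of clamp force adds about 0.012 N m, rising steeply once the block bears on the fence.
- fine_knob_top (a point): Centre of the inner knob's flat top, 36 mm above the top of the outer collar.
- collar_mark (a point): Point on the upper rim of the outer collar at its small black mark, 29 mm from the axis, 68.5 mm above the table. The collar is an aluminium knob with ribbed edge, 58 mm diameter, 18 high, concentric under the inner knob, turning with about 0.18 N m; it sets the fence and must stay as it is.
- doming_block: Loose brass cube, 40 x 40 x 40 mm, 0.2 to 0.4 kg, with a round hollow in each face, lying on the table to the left of the fixture. Origin at the centre of its underside, axes along its edges.
- pot_yellow: Bystander: yellow lidded tub, 67 mm across, 42 mm high. Origin at the centre of its underside.
- card_box: Bystander: small cardboard box 61 x 86 x 62 mm. Origin at the centre of its underside.
- mini_pot_1: Bystander: small white pot with red lid, 40 mm across, 34 mm high. Origin at the centre of its underside.
Mind the look-alikes: they are no part of the job. What is meant by the doming_block is not green or pink, and is the smaller of those in its own colour.

How it is judged:
On the way, in this order (a step that is already met when the one before it is completed fails the run):
1. The doming block stands upright on the base plate between jaw and fence, let go, not yet clamped (x of doming_block in the frame of nest between -0.012 and 0.012 m and z of doming_block in the frame of nest between -0.003 and 0.003 m and angle between doming_block's own z axis and vertical below 0.08 rad and y of doming_block in the frame of nest between -0.018 and 0.002 m and contact force between the fingers and doming_block below 0.2 N and contact force between jaw and doming_block below 4 N), for 0.2 s.
2. The jaw presses the block against the fence (x of doming_block in the frame of nest between -0.012 and 0.012 m and z of doming_block in the frame of nest between -0.003 and 0.003 m and angle between doming_block's own z axis and vertical below 0.08 rad and contact force between jaw and doming_block above 4 N and contact force between fence and doming_block above 3 N), for 0.2 s.
At the end, for the whole second after the job is handed in: The doming block stands upright (within 0.08 rad) on the base plate, within 12 mm of the nest's middle sideways and within 3 mm along the jaw's travel, at rest, still clamped with more than 4 N at the jaw and 3 N at the fence after the hand has let go (all of step 2 and y of doming_block in the frame of nest between -0.003 and 0.003 m and linear speed of doming_block below 0.01 m/s); the robot touches nothing.
It fails at once if The outer collar is turned (its mark moves by more than 3 mm) (distance of collar_mark from where it was at the start of the episode above 0.003 m).
It fails at once if The jaw presses the block with more than 20 N (contact force between jaw and doming_block above 20 N).
It fails at once if The jaw is pushed by the hand with more than 6 N instead of moved by the knob (contact force between the arm and jaw above 6 N).
It fails at once if A bystander is moved by more than 20 mm (distance of any of pot_yellow, card_box, mini_pot_1 from where it was at the start of the episode above 0.02 m).
It also fails if it takes over 67 s, if anything falls off the work surface, if the arm or the gripper's body presses on something with over 40 N, if the wrist force passes 120 N, or if a joint passes its speed limit or range.

## Working session

There is one attempt and no reset: what is moved stays moved. The work goes in short steps, Python scripts to look and compute and a tool call to move; the robot and the scene stay as the last step left them, time stands still between calls to the robot, and variables do not carry over. Pictures are saved under pics/ and viewed, and the job is handed in when it is done.

Besides the shell and the picture viewer there is one more tool, called after ">>>" as name(argument=value, ...) on one line, values as JSON. arm_command: Moves the arm, as the interface text tells. Its arguments: {"type":"object","properties":{"deltas":{"type":"array","items":{"type":"array","items":{"type":"number"}}},"newtons":{"type":"number"}},"required":["deltas"]}

```bash
ls; mkdir -p pics
python3 - <<'E'
from workcell import telemetry, cams, job, bot
import cv2
print(telemetry.observe()); print(bot.tips_ahead)
for n in ("scene","top","wrist"):
    c=cams.get_calibration(n); print(n,c)
    cv2.imwrite(f"pics/{n}0.png",cams.grab_frame(n))
E
```

```text
pics
{'clock': 0.0, 'qpos': array([-1.3302086 ,  0.52202927, -0.0363301 ,  1.60001584,  0.02118972,
        1.02111089, -0.11279627]), 'qd': array([-0.00070584,  0.00246994, -0.00031925, -0.0004766 , -0.00064175,
        0.00020856,  0.00126681]), 'joint_efforts': array([-2.50098812e-03, -9.27095246e+01,  1.97887123e+00, -3.69944715e+01,
        1.76667713e-02,  7.94260937e-03, -1.53627280e-05]), 'position': array([0.1910604 , 0.59473363, 0.24771338]), 'tool_rot': array([-3.14041632e+00,  7.50498481e-05,  2.83079584e+00]), 'force': array([-0.46425348,  0.13243016,  0.70367739]), 'moment': array([0.01461118, 0.04981917, 0.03663935]), 'grip_width': 0.08570384764532563}
0.017
scene {'fx': 511.7385838819972, 'fy': 511.7385838819972, 'cx': 287.75252776645164, 'cy': 211.05869439593, 'R': array([[-0.62451878, -0.78082798, -0.0168509 ],
       [-0.39123544,  0.33144425, -0.85853337],
       [ 0.67595201, -0.52957754, -0.51248074]]), 't': array([0.34767669, 0.28168072, 1.1343512 ])}
top {'fx': 505.50623859982016, 'fy': 505.50623859982016, 'cx': 275.1665184047823, 'cy': 208.14853250921365, 'R': array([[ 0.02752271, -0.9995984 ,  0.00674899],
       [-0.98760257, -0.02823498, -0.15441483],
       [ 0.15454338, -0.0024154 , -0.98798305]]), 't': array([-1.50452950e-03,  5.59108811e-01,  1.53392217e+00])}
wrist {'fx': 325.19226210127806, 'fy': 325.19226210127806, 'cx': 282.15228872141415, 'cy': 209.48435992778408, 'R': array([[ 0.30508897,  0.9523228 , -0.00141558],
       [ 0.90964751, -0.29097676,  0.29643537],
       [ 0.28189026, -0.09172684, -0.95505187]]), 't': array([-0.62445656, -0.04061833,  0.38046811])}
```

View pics/scene0.png

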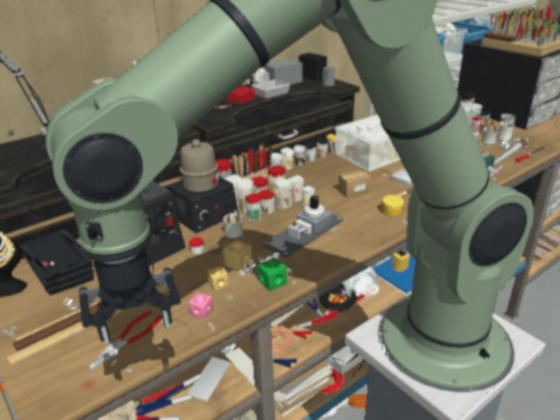

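View pics/top0.png

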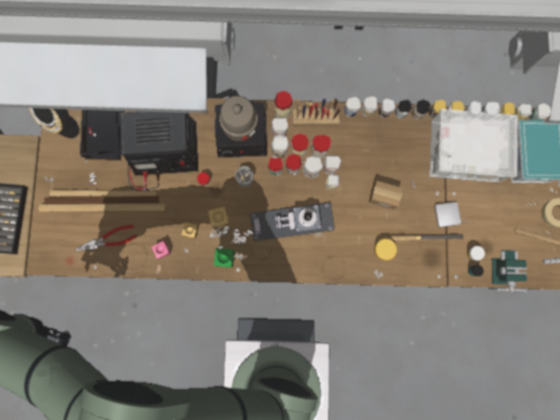

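View pics/wrist0.png

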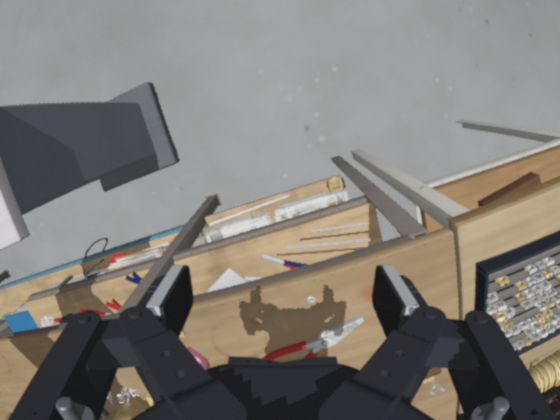

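```bash
cat > h.py <<'E'
import numpy as np, cv2
from workcell import telemetry, cams, job, bot
from scipy.spatial.transform import Rotation as Ro
def ray(n,u,v,c=None):
    c=c or cams.get_calibration(n); R=np.array(c['R']);t=np.array(c['t'])
    x=(u-c['cx'])/c['fx'];y=(v-c['cy'])/c['fy']
    if n=='wrist':
        r=np.hypot(x,y); d=np.array([np.sin(r)*x/r if r>0 else 0,np.sin(r)*y/r if r>0 else 0,np.cos(r)])
    else: d=np.array([x,y,1.])
    return -R.T@t, R.T@d
def at(n,u,v,z,c=None):
    o,d=ray(n,u,v,c); return o+d*(z-o[2])/d[2]
def proj(n,X,c=None):
    c=c or cams.get_calibration(n); p=np.array(c['R'])@np.array(X)+np.array(c['t'])
    if n=='wrist':
        r=np.arctan2(np.hypot(p[0],p[1]),p[2]); k=r/np.hypot(p[0],p[1]); return np.array([c['cx']+c['fx']*k*p[0],c['cy']+c['fy']*k*p[1]])
    return np.array([c['cx']+c['fx']*p[0]/p[2],c['cy']+c['fy']*p[1]/p[2]])
def crop(img,u0,v0,u1,v1,s,f):
    cv2.imwrite(f,cv2.resize(img[v0:v1,u0:u1],None,fx=s,fy=s,interpolation=cv2.INTER_CUBIC))
E
python3 - <<'E'
from h import *
t=cv2.imread('pics/top0.png');s=cv2.imread('pics/scene0.png')
crop(t,140,180,340,290,4,'pics/tc.png'); crop(s,180,180,360,320,4,'pics/sc.png')
for n,u,v,z in [('top',190,231,.03),('top',218,215,.04),('scene',218,279,.02),('scene',237,256,.02),('top',308,214,.1045),('scene',315,200,.1045),('top',386,249,.04),('top',387,192,.06),('top',204,178,.03)]: print(n,u,v,at(n,u,v,z).round(3))
E
```

```text
top 190 231 [0.481 0.278 0.03 ]
top 218 215 [0.533 0.192 0.04 ]
scene 218 279 [0.48  0.287 0.02 ]
scene 237 256 [0.532 0.195 0.02 ]
top 308 214 [ 0.534 -0.084  0.105]
scene 315 200 [ 0.514 -0.068  0.105]
top 386 249 [ 0.441 -0.332  0.04 ]
top 387 192 [ 0.617 -0.332  0.06 ]
top 204 178 [0.651 0.243 0.03 ]
```

View pics/tc.png

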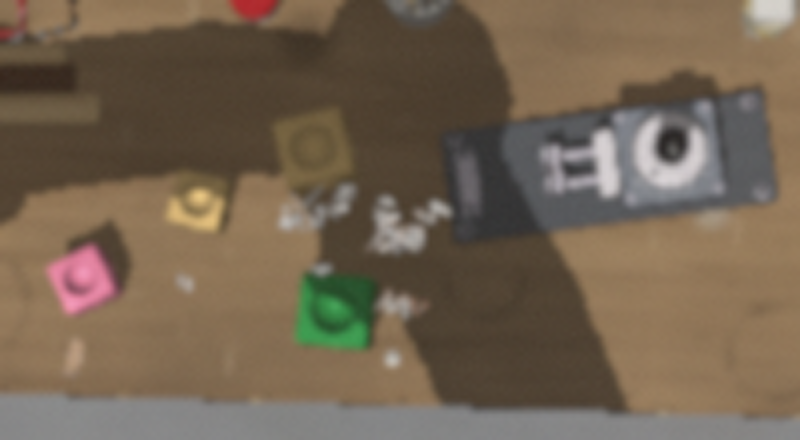

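View pics/sc.png

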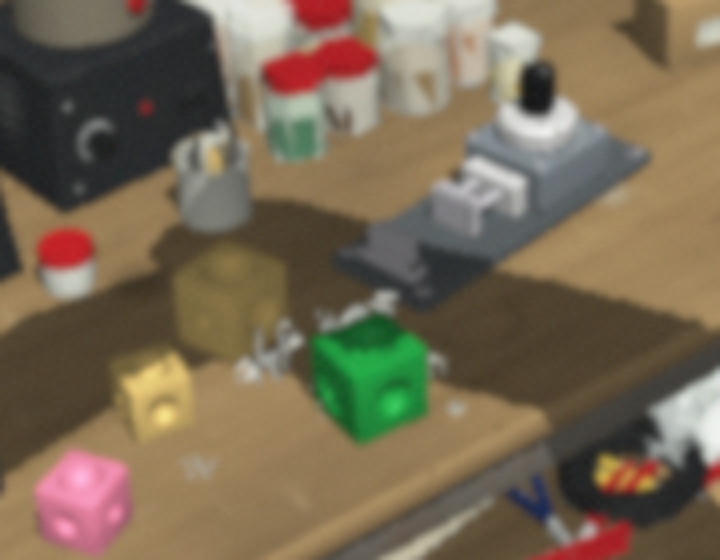

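```bash
cat >> h.py <<'E'
def pose(): 
    s=telemetry.observe(); return np.array(s['position']),Ro.from_euler('xyz',s['tool_rot']),s
def camintool():
    p,R,s=pose(); c=cams.get_calibration('wrist'); o=-np.array(c['R']).T@np.array(c['t'])
    return R.inv().apply(o-p), R.as_matrix().T@np.array(c['R']).T
def delta(P,yaw,P0=None,R0=None):
    p,R,s=pose()
    P0=p if P0 is None else P0; R0=R if R0 is None else R0
    T=Ro.from_euler('xyz',[np.pi,0,yaw]); d=R0.inv().apply(np.array(P)-P0)/0.15
    r=(R0.inv()*T).as_rotvec()/(np.pi/4); return d.round(4),r.round(4)
E
python3 - <<'E'
from h import *
o,M=camintool(); print(o.round(4)); print(M.round(3))
p,R,s=pose(); print(proj('wrist',p),proj('wrist',p+R.apply([0,0,.1])))
for yaw in (2.83,2.83-np.pi,1.57,0):
  print(delta([0.40,0.2,0.25],yaw))
E
```

```text
[ 7.450e-02  1.000e-04 -1.267e-01]
[[ 0.001 -0.955 -0.296]
 [ 1.     0.001 -0.   ]
 [ 0.    -0.296  0.955]]
[281.97517021 284.47865695] [282.10024708 214.89036839]
(array([-2.1309, -2.0802, -0.0122]), array([-0.0011,  0.0001,  0.001 ]))
(array([-2.1309, -2.0802, -0.0122]), array([-2.000e-04, -1.700e-03, -3.999e+00]))
(array([-2.1309, -2.0802, -0.0122]), array([-9.0000e-04,  8.0000e-04,  1.6053e+00]))
(array([-2.1309, -2.0802, -0.0122]), array([-1.0000e-04,  1.6000e-03,  3.6043e+00]))
```

>>> arm_command(deltas=[[1,-0.28,-0.16,0,0,0,0],[1,-0.6,-0.34,0,0,0,0],[1,-0.9,-0.51,0,0,0,0],[1,-0.9,-0.51,0,0,0,0]])

```text
clock: 0.65
position: [0.2994, 0.4779, 0.2485]
tool_rot: [-3.141, 0.001, 2.825]
force: [-0.5, 0.4, -0.1]
grip_width: 0.0854
```

>>> arm_command(deltas=[[1,-0.28,-0.16,0,0,0,0],[1,-0.6,-0.34,0,0,0,0],[1,-0.9,-0.51,0,0,0,0.2],[1,-0.9,-0.51,0,0,0,0.43],[1,-0.9,-0.51,0,0,0,0.66],[1,-0.9,-0.51,0,0,0,0.7]])

```text
clock: 1.4
position: [0.401, 0.3674, 0.2481]
tool_rot: [-3.141, 0.0, 2.281]
force: [0.1, 0.6, -0.3]
grip_width: 0.0854
```

Run:
```python
from h import *
print(pose()[2]); print(delta([0.48,0.28,0.22],1.71))
```

```text
{'clock': 1.4, 'qpos': array([-0.96017085,  0.39625917,  0.14566913,  1.82196969, -0.07002461,
        0.92860557, -0.07318981]), 'qd': array([-0.03188551, -0.00070773,  0.03930305,  0.00275449, -0.01821959,
       -0.00220399, -0.14253668]), 'joint_efforts': array([ 5.82311209e-01, -7.66431642e+01,  5.29609367e+00, -3.46460938e+01,
       -1.60059649e-01, -4.78586939e-03, -1.80855956e+00]), 'position': array([0.40098032, 0.367354  , 0.24812942]), 'tool_rot': array([-3.14130710e+00,  2.94219775e-05,  2.28125326e+00]), 'force': array([ 0.09879471,  0.58775801, -0.29179928]), 'moment': array([-0.00379995, -0.0411106 ,  0.00543977]), 'grip_width': 0.08535913675473306}
(array([-0.785 ,  0.0196,  0.1875]), array([-3.000e-04,  1.000e-04,  7.273e-01]))
```

>>> arm_command(deltas=[[1,-0.3,0.01,0.1,0,0,0.2],[1,-0.6,0.02,0.15,0,0,0.43],[1,-0.785,0.02,0.1875,0,0,0.65],[1,-0.785,0.02,0.1875,0,0,0.72],[1,-0.785,0.02,0.1875,0,0,0.72]])

```text
clock: 2.02
position: [0.4803, 0.2799, 0.22]
tool_rot: [-3.141, 0.0, 1.719]
force: [0.1, 0.7, 0.6]
grip_width: 0.0856
```

Run:
```python
from h import *
np.save('c1.npy',cams.get_calibration('wrist'),allow_pickle=True)
print(pose()[2]['position'],pose()[2]['tool_rot'])
i=cams.grab_frame('wrist'); cv2.imwrite('pics/w1.png',i); crop(i,180,120,380,270,4,'pics/w1c.png')
cv2.imwrite('pics/top1.png',cams.grab_frame('top'))
```

```text
[0.48025574 0.27985727 0.21996562] [-3.14122400e+00  1.50268661e-04  1.71926092e+00]
```

View pics/w1.png

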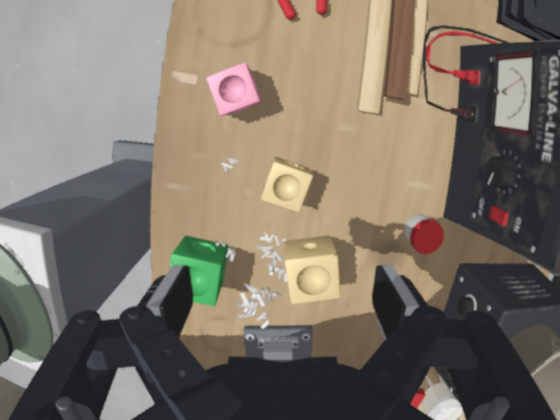

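View pics/w1c.png

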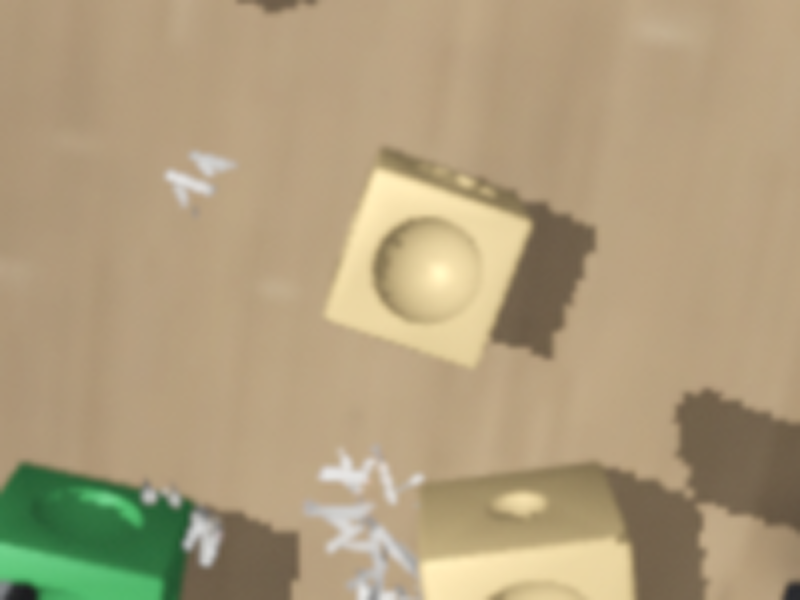

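```bash
python3 - <<'E'
from h import *
c=np.load('c1.npy',allow_pickle=True).item()
P=np.array([at('wrist',180+u/4,120+v/4,.04,c) for u,v in [(378,165),(532,220),(474,367),(325,317)]])
print(P.round(4)); print(P.mean(0)); e=np.roll(P,-1,0)-P; print(np.linalg.norm(e,axis=1)); print(np.degrees(np.arctan2(e[:,1],e[:,0])))
E
python3 - <<'E'
from h import *
t=cv2.imread('pics/top1.png'); crop(t,230,180,350,270,6,'pics/t1c.png')
E
```

```text
[[0.4699 0.3065 0.04  ]
 [0.5084 0.2989 0.04  ]
 [0.5006 0.2602 0.04  ]
 [0.4624 0.2675 0.04  ]]
[0.48533382 0.28328605 0.04      ]
[0.03927281 0.03948539 0.03885748 0.03979473]
[ -11.20239562 -101.42948767  169.25294822   79.17203734]
```

View pics/t1c.png

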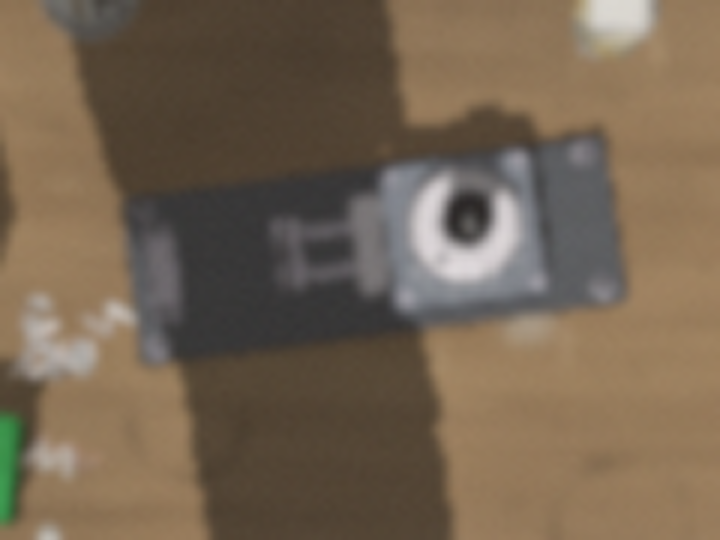

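Run:
```python
from h import *
print(delta([.4853,.2833,.09],1.378)); print(delta([.4853,.2833,.023],1.378))
```

```text
(array([0.016 , 0.0376, 0.8675]), array([-3.000e-04, -1.000e-04,  4.352e-01]))
(array([0.0159, 0.0377, 1.3141]), array([-3.000e-04, -1.000e-04,  4.352e-01]))
```

>>> arm_command(deltas=[[1,0.016,0.0376,0.3,0,0,0.2],[1,0.016,0.0376,0.6,0,0,0.435],[1,0.016,0.0376,0.8,0,0,0.435],[1,0.016,0.0376,0.8675,0,0,0.435],[1,0.016,0.0376,0.8675,0,0,0.435]], newtons=30)

```text
clock: 2.75
position: [0.4857, 0.2829, 0.0903]
tool_rot: [-3.141, -0.0, 1.375]
force: [0.4, -0.3, 1.0]
grip_width: 0.0852
```

Run:
```python
from h import *
c=cams.get_calibration('wrist')
i=cams.grab_frame('wrist'); crop(i,160,150,410,340,3,'pics/w2.png')
print(delta([.4853,.2833,.023],1.378), proj('wrist',[.4853,.2833,.04],c))
```

```text
(array([ 0.0008, -0.0059,  0.453 ]), array([ 0.0008, -0.0011, -0.004 ])) [279.16416202 242.27063285]
```

View pics/w2.png

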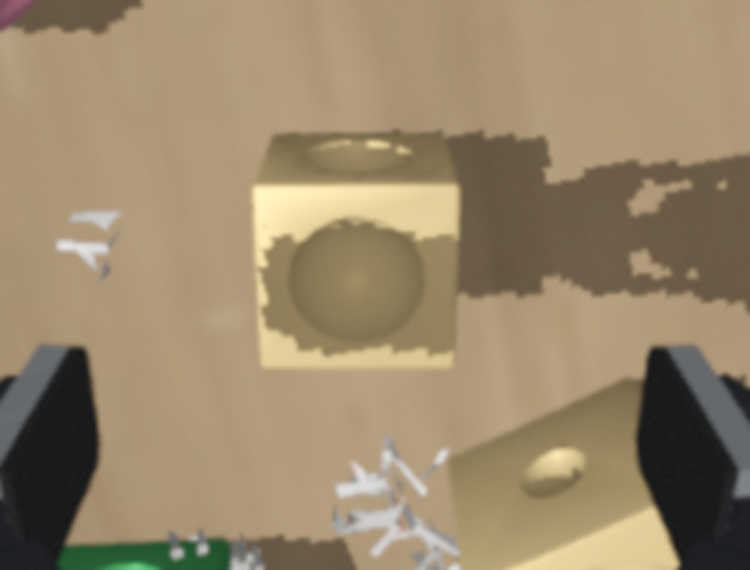

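>>> arm_command(deltas=[[1,0.001,-0.006,0.15,0,0,0],[1,0.001,-0.006,0.3,0,0,0],[1,0.001,-0.006,0.4,0,0,0],[1,0.001,-0.006,0.45,0,0,0],[1,0.001,-0.006,0.45,0,0,0],[-0.1,0.001,-0.006,0.45,0,0,0],[-0.5,0.001,-0.006,0.45,0,0,0],[-0.5,0.001,-0.006,0.45,0,0,0]], newtons=35)

```text
clock: 3.8
position: [0.4849, 0.2831, 0.023]
tool_rot: [3.141, -0.0, 1.374]
force: [-1.4, 0.0, 3.7]
grip_width: 0.0397
```

>>> arm_command(deltas=[[-0.5,0,0,0,0,0,0],[-0.5,0,0,0,0,0,0],[-0.5,0,0,0,0,0,0]])

```text
clock: 4.18
position: [0.4849, 0.2832, 0.023]
tool_rot: [3.141, -0.0, 1.374]
force: [-1.9, -1.3, 6.2]
grip_width: 0.0397
```

Run:
```python
from h import *
from scipy.optimize import least_squares
px=np.array([(128,200),(600,132),(627,300),(142,362),(468,213)])/6+[230,180]
L=np.array([(.045,.175,.012),(.045,-.085,.012),(-.045,-.085,.012),(-.045,.175,.012),(0,0,.1045)])
c=cams.get_calibration('top')
def W(q): 
    x,y,a=q; R=np.array([[np.cos(a),-np.sin(a)],[np.sin(a),np.cos(a)]]); return np.c_[L[:,:2]@R.T+[x,y],L[:,2]]
r=least_squares(lambda q:(np.array([proj('top',X,c) for X in W(q)])-px).ravel(),[.53,-.08,.14])
print(r.x,r.fun.reshape(-1,2).round(2))
print(delta([.52,-.16,.27],1.71))
print(delta([.4853,.2833,.2],1.374),pose()[2]['qpos'])
```

```text
[ 0.53028002 -0.08589429  0.1621832 ] [[-1.48 -0.48]
 [ 0.69  0.11]
 [ 0.49 -0.09]
 [-0.19  0.53]
 [ 0.47 -0.1 ]]
(array([-2.8508,  0.8076, -1.6476]), array([ 3.000e-04, -5.000e-04, -4.279e-01]))
(array([ 0.002 ,  0.0025, -1.1799]), array([ 0.0002, -0.0005, -0.0001])) [-0.80478524  0.77699837  0.24256991  1.91317175 -0.36382101  0.49354679
 -0.50357215]
```

>>> arm_command(deltas=[[-0.5,0,0,-0.15,0,0,0],[-0.5,0,0,-0.45,0,0,0],[-0.5,0,0,-0.8,0,0,0],[-0.5,-0.2,0.05,-1,0,0,-0.15],[-0.5,-0.5,0.1,-1,0,0,-0.3],[-0.5,-0.8,0.22,-1,0,0,-0.44],[-0.5,-0.95,0.27,-1,0,0,-0.44]])

```text
clock: 5.05
position: [0.4968, 0.1326, 0.1729]
tool_rot: [3.141, 0.0, 1.719]
force: [0.3, 0.3, -3.2]
grip_width: 0.0395
```

Run:
```python
from h import *
print(pose()[2]); print(delta([.52,-.16,.27],1.73))
```

```text
{'clock': 5.05, 'qpos': array([-0.58781239,  0.46644142,  0.28108276,  1.97305393, -0.18828864,
        0.72674743, -0.04600811]), 'qd': array([ 0.31039571, -0.03157244,  0.00366184,  0.06407234, -0.01564605,
       -0.03349071,  0.29876179]), 'joint_efforts': array([ -1.64551154, -77.82804966,   8.20036769, -28.73181403,
         0.52588195,   0.10891525,   0.83177486]), 'position': array([0.49679255, 0.13258623, 0.17287218]), 'tool_rot': array([3.14144058e+00, 3.59893376e-04, 1.71877501e+00]), 'force': array([ 0.34580073,  0.29601485, -3.2148891 ]), 'moment': array([ 0.02580394,  0.01236671, -0.02310418]), 'grip_width': 0.039486918682929195}
(array([-1.9523, -0.1345, -0.6468]), array([ 0.0002,  0.0005, -0.0143]))
```

>>> arm_command(deltas=[[-0.5,-0.2,0,-0.4,0,0,0],[-0.5,-0.5,0,-0.6,0,0,0],[-0.5,-0.85,-0.05,-0.65,0,0,0],[-0.5,-1,-0.06,-0.65,0,0,0]])

```text
clock: 5.55
position: [0.5098, -0.0174, 0.2711]
tool_rot: [3.14, 0.0, 1.716]
force: [-0.0, 0.6, -4.2]
grip_width: 0.0392
```

>>> arm_command(deltas=[[-0.5,-0.35,-0.03,0,0,0,0],[-0.5,-0.7,-0.06,0,0,0,0],[-0.5,-0.95,-0.07,0,0,0,0],[-0.5,-0.95,-0.07,0,0,0,0],[-0.5,-0.95,-0.07,0,0,0,0]])

```text
clock: 6.18
position: [0.5205, -0.1564, 0.2699]
tool_rot: [-3.141, -0.001, 1.72]
force: [0.8, -0.1, -3.8]
grip_width: 0.0398
```

Run:
```python
from h import *
print(pose()[2]['position'],pose()[2]['tool_rot'])
np.save('c3.npy',cams.get_calibration('wrist'),allow_pickle=True)
i=cams.grab_frame('wrist'); cv2.imwrite('pics/w3.png',i)
```

```text
[ 0.52047299 -0.15637827  0.26985639] [-3.14111152e+00 -5.20806868e-04  1.71951700e+00]
```

View pics/w3.png

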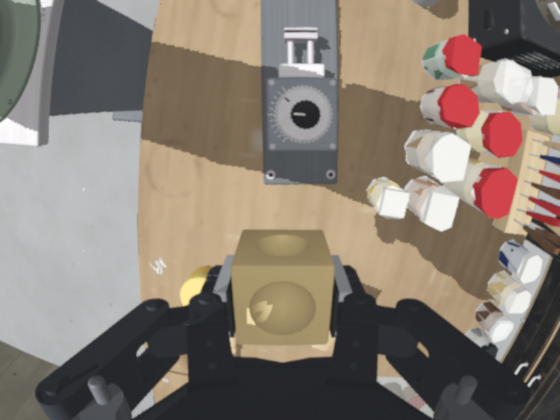

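>>> arm_command(deltas=[[-0.5,0.25,0,0,0,0,0],[-0.5,0.47,0,0,0,0,0],[-0.5,0.47,0,0,0,0,0],[-0.5,0.47,0,0,0,0,0]])

```text
clock: 6.72
position: [0.5103, -0.0868, 0.2702]
tool_rot: [3.141, 0.0, 1.721]
force: [-0.2, -0.7, -3.0]
grip_width: 0.0397
```

Run:
```python
from h import *
print(pose()[2]['position'],pose()[2]['tool_rot'])
np.save('c4.npy',cams.get_calibration('wrist'),allow_pickle=True)
i=cams.grab_frame('wrist'); cv2.imwrite('pics/w4.png',i)
crop(i,220,0,360,110,5,'pics/w4a.png');crop(i,220,90,360,200,5,'pics/w4b.png')
```

```text
[ 0.5103118  -0.0867928   0.27019955] [3.14136257e+00 1.43338577e-04 1.72053007e+00]
```

View pics/w4.png

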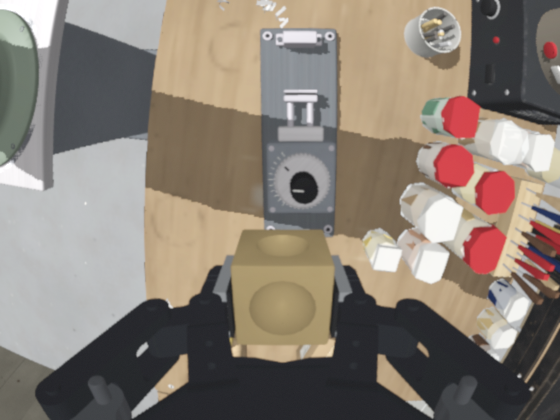

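View pics/w4a.png

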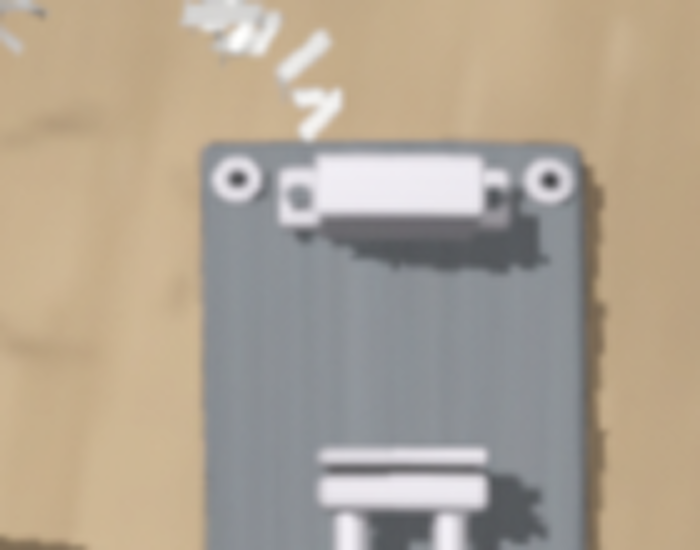

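View pics/w4b.png

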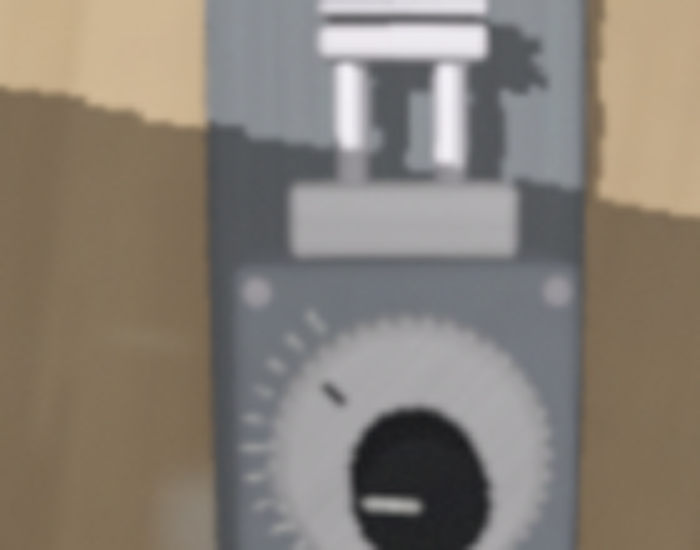

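Run:
```python
from h import *
i=cv2.imread('pics/w4.png'); crop(i,250,130,350,240,7,'pics/w4d.png')
```

```text
(no output)
```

View pics/w4d.png

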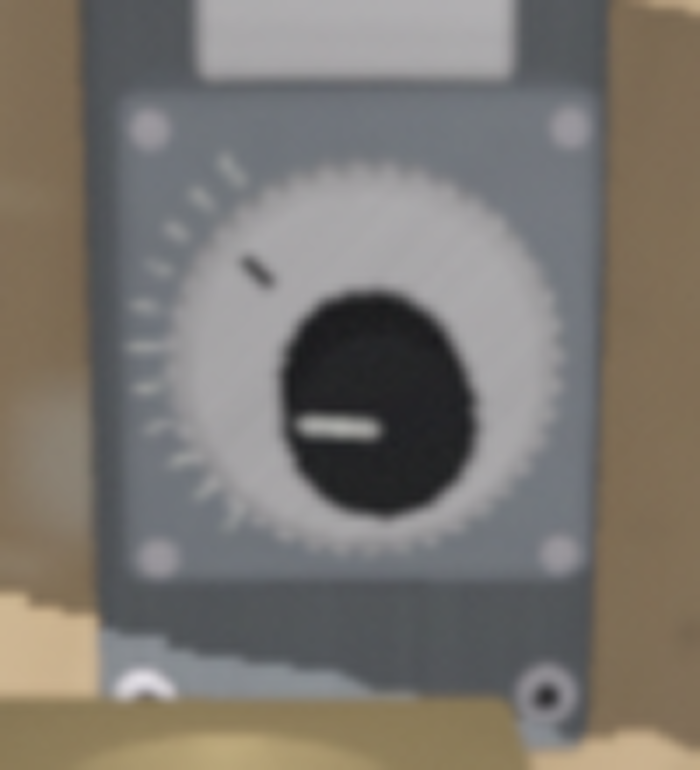

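```bash
cat > fit.py <<'E'
from h import *
from scipy.optimize import least_squares
c=np.load('c4.npy',allow_pickle=True).item()
A=lambda u,v:(u/5+220,v/5); D=lambda u,v:(u/7+250,v/7+130)
obs=[((-.045,.175,.012),A(205,145)),((.045,.175,.012),A(580,145)),
((-.018,'f',.042),A(316,214)),((.018,'f',.042),A(483,214)),
((-.038,.04,.05),D(122,92)),((.038,.04,.05),D(600,92)),((.038,-.04,.05),D(582,580)),((-.038,-.04,.05),D(140,578)),
((0,0,.0685),D(364,358)),((0,0,.1045),D(383,424)),((-.018,'p',.042),A(318,449)),((.018,'p',.042),A(487,449)),((-.018,'j',.042),A(318,476)),((.018,'j',.042),A(487,476))]
def pts(q):
    x,y,a,f,p,j=q; R=np.array([[np.cos(a),-np.sin(a)],[np.sin(a),np.cos(a)]]); m=dict(f=f,p=p,j=j); o=[]
    for (l,_) in obs:
        ly=m.get(l[1],l[1]); o.append([*(R@[l[0],ly]+[x,y]),l[2]])
    return o
px=np.array([o[1] for o in obs])
r=least_squares(lambda q:(np.array([proj('wrist',X,c) for X in pts(q)])-px).ravel(),[.53,-.086,.16,.15,.1,.1],loss='soft_l1')
if __name__=='__main__':
    print(r.x.round(4)); print((np.array([proj('wrist',X,c) for X in pts(r.x)])-px).round(1).tolist())
E
python3 fit.py
```

```text
[ 0.5317 -0.0811  0.1622  0.1493  0.0968  0.0908]
[[-1.3, -1.2], [0.6, -0.7], [0.0, -0.1], [0.2, 0.1], [-1.8, -0.5], [0.8, -0.8], [1.4, 0.5], [-2.7, 1.5], [0.3, 1.3], [-0.1, 0.3], [0.2, -0.0], [-0.1, 0.0], [0.2, -0.0], [-0.1, 0.0]]
```

Run:
```python
from h import *
print(delta([.5115,.0426,.27],1.733)); print(delta([.5115,.0426,.12],1.733))
```

```text
(array([0.8551, 0.1362, 0.001 ]), array([ 0.0002,  0.0003, -0.0171]))
(array([0.8553, 0.136 , 1.001 ]), array([ 0.0002,  0.0003, -0.0171]))
```

>>> arm_command(deltas=[[-0.5,0.3,0.05,0.0,0,0,-0.017],[-0.5,0.6,0.1,0.1,0,0,-0.017],[-0.5,0.85,0.136,0.4,0,0,-0.017],[-0.5,0.855,0.136,0.7,0,0,-0.017],[-0.5,0.855,0.136,0.95,0,0,-0.017],[-0.5,0.855,0.136,1,0,0,-0.017],[-0.5,0.855,0.136,1,0,0,-0.017]])

```text
clock: 7.65
position: [0.5119, 0.0422, 0.1206]
tool_rot: [3.141, 0.0, 1.732]
force: [0.1, -0.6, -3.4]
grip_width: 0.04
```

Run:
```python
from h import *
c=cams.get_calibration('wrist')
i=cams.grab_frame('wrist'); cv2.imwrite('pics/w5.png',i)
p,R,s=pose();print(p,s['tool_rot']); print(delta([.5115,.0426,.036],1.733))
crop(cams.grab_frame('scene'),240,160,360,260,6,'pics/s5.png')
```

```text
[0.51220093 0.04237556 0.12120396] [3.14021612e+00 6.19828109e-05 1.73203407e+00]
(array([ 0.0023, -0.0052,  0.568 ]), array([ 0.0018,  0.0001, -0.0012]))
```

View pics/w5.png

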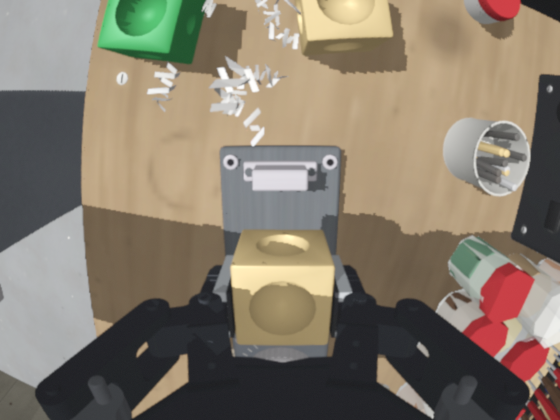

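View pics/s5.png

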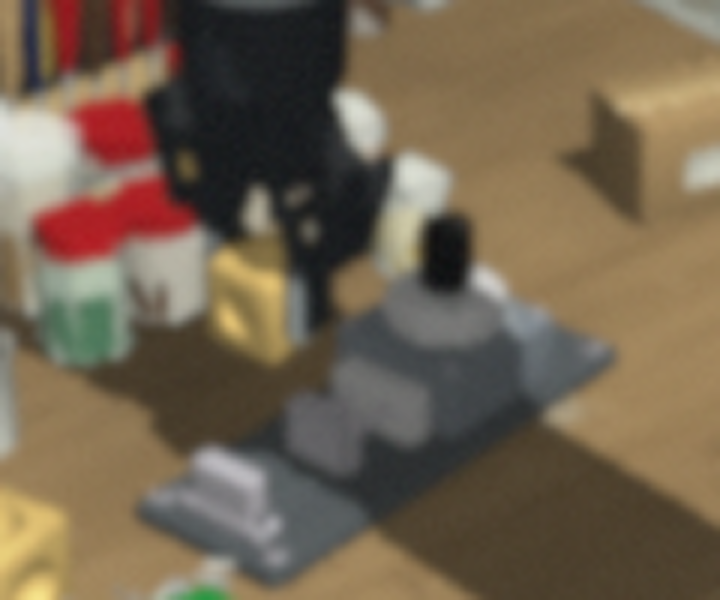

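Run:
```python
from h import *
crop(cv2.imread('pics/w5.png'),210,130,350,245,5,'pics/w5c.png')
a=.1622;R=np.array([[np.cos(a),-np.sin(a)],[np.sin(a),np.cos(a)]])
for l in [(-.018,.1493,.042),(.018,.1493,.042),(-.045,.175,.012),(.045,.175,.012)]:
  p=proj('wrist',[*(R@l[:2]+[.5317,-.0811]),l[2]]); print((p-[210,130])*5)
```

```text
[207.10012684 302.73924463]
[482.15787359 302.54940489]
[40.00951508 85.6698439 ]
[652.65226305  84.89193405]
```

View pics/w5c.png

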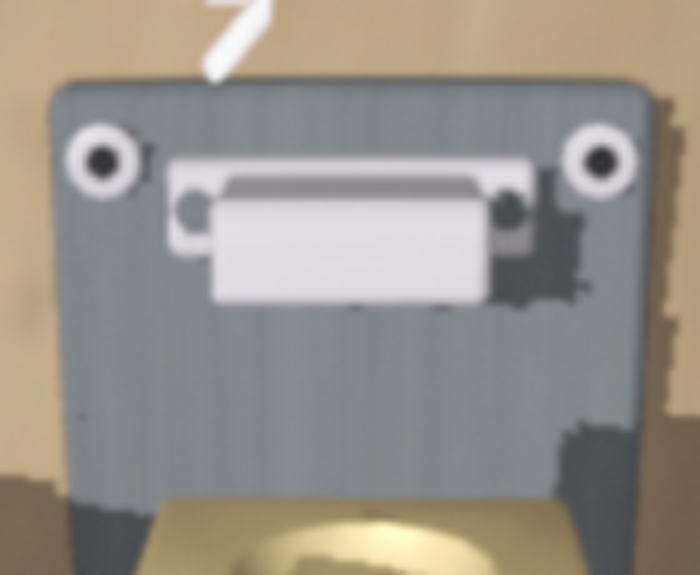

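>>> arm_command(deltas=[[-0.5,0.002,-0.002,0.15,0,0,0],[-0.5,0.002,-0.002,0.3,0,0,0],[-0.5,0.002,-0.002,0.42,0,0,0],[-0.5,0.002,-0.002,0.5,0,0,0],[-0.5,0.002,-0.002,0.54,0,0,0],[-0.5,0.002,-0.002,0.565,0,0,0],[-0.5,0.002,-0.002,0.567,0,0,0],[-0.5,0.002,-0.002,0.567,0,0,0]])

```text
clock: 8.75
position: [0.5113, 0.043, 0.0353]
tool_rot: [3.141, 0.0, 1.733]
force: [-0.7, -0.2, -3.1]
grip_width: 0.0391
```

Run:
```python
from h import *
c=cams.get_calibration('wrist')
i=cams.grab_frame('wrist'); cv2.imwrite('pics/w6.png',i)
p,R,s=pose();print(p,s['tool_rot'],s['force']); print(delta([.5115,.0426,.036],1.733))
```

```text
[0.51127258 0.04300653 0.03531449] [ 3.14117000e+00 -1.57320137e-05  1.73274260e+00] [-0.46605035  0.64204521 -2.93725226]
(array([-0.0029,  0.0011, -0.0046]), array([ 0.0005, -0.    , -0.0003]))
```

View pics/w6.png

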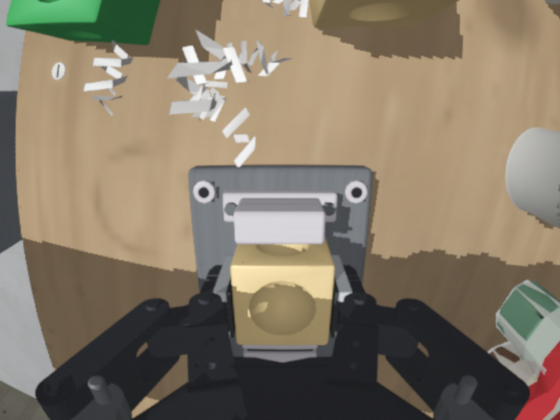

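>>> arm_command(deltas=[[-0.5,0,0,0.005,0,0,0],[-0.5,0,0,0.008,0,0,0],[-0.5,0,0,0.008,0,0,0]])

```text
clock: 9.18
position: [0.5113, 0.043, 0.035]
tool_rot: [3.141, -0.0, 1.733]
force: [-7.8, 0.3, 27.1]
grip_width: 0.0396
```

>>> arm_command(deltas=[[-0.5,0,0,-0.006,0,0,0],[-0.5,0,0,-0.006,0,0,0],[0.0,0,0,-0.006,0,0,0],[0.4,0,0,-0.006,0,0,0],[0.4,0,0,-0.006,0,0,0],[0.4,0,0,-0.006,0,0,0]])

```text
clock: 9.93
position: [0.5111, 0.043, 0.0346]
tool_rot: [-3.142, 0.0, 1.733]
force: [0.6, -0.6, -0.2]
grip_width: 0.0599
```

Run:
```python
from h import *
c=cams.get_calibration('wrist')
i=cams.grab_frame('wrist'); cv2.imwrite('pics/w7.png',i)
p,R,s=pose();print(p,s['tool_rot'],s['force'],s['grip_width'])
```

```text
[0.51107817 0.04295881 0.0346635 ] [-3.14149624e+00  1.31076447e-05  1.73270743e+00] [ 0.21821578  0.94831253 -0.03652842] 0.059631010166489216
```

View pics/w7.png

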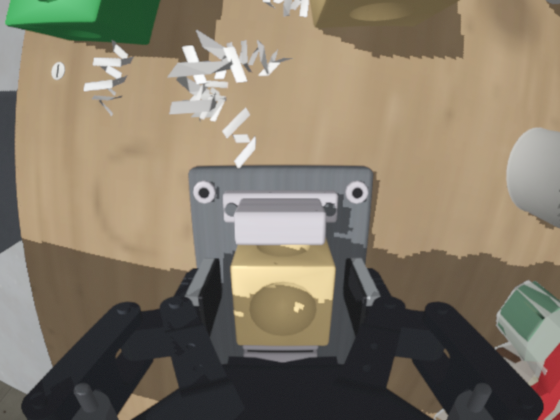

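>>> arm_command(deltas=[[0.4,0,0,-0.1,0,0,0],[0.4,0,0,-0.3,0,0,0],[0.4,0,0,-0.6,0,0,0],[0.4,0,0,-0.9,0,0,0],[0.4,0,0,-1,0,0,0]])

```text
clock: 10.6
position: [0.5119, 0.043, 0.1879]
tool_rot: [3.138, -0.0, 1.733]
force: [0.0, 0.2, 0.2]
grip_width: 0.0596
```

Run:
```python
from h import *
print(pose()[2]['position'],delta([.5317,-.0811,.2],1.733),pose()[2]['qpos'])
```

```text
[0.51188925 0.0430265  0.18794524] (array([-0.8379, -0.0026, -0.0808]), array([ 0.0049, -0.0006, -0.0005])) [-0.44356102  0.44507241  0.32360918  1.96622054 -0.20148452  0.75694325
  0.15905123]
```

>>> arm_command(deltas=[[0.4,-0.3,0,-0.08,0,0,0],[0.4,-0.65,0,-0.08,0,0,0],[0.4,-0.838,0,-0.08,0,0,0],[0.4,-0.838,0,-0.08,0,0,0],[0.4,-0.838,0,-0.08,0,0,0]])

```text
clock: 11.22
position: [0.5312, -0.0804, 0.1966]
tool_rot: [-3.141, -0.0, 1.733]
force: [0.6, 0.1, -0.8]
grip_width: 0.0596
```

Run:
```python
from h import *
c=cams.get_calibration('wrist'); np.save('c8.npy',c,allow_pickle=True)
i=cams.grab_frame('wrist'); cv2.imwrite('pics/w8.png',i); crop(i,220,50,360,300,3,'pics/w8c.png'); crop(i,225,180,345,280,6,'pics/w8k.png')
p,R,s=pose();print(p,s['tool_rot'],s['force'],s['grip_width'])
print((proj('wrist',[.5317,-.0811,.1045],c)-[225,180])*6)
```

```text
[ 0.53119254 -0.0800648   0.19664841] [-3.14122974e+00 -5.01847317e-04  1.73385673e+00] [ 0.33544592 -0.34604879  0.66745989] 0.059863926634107174
[337.51405635 241.60734788]
```

View pics/w8c.png

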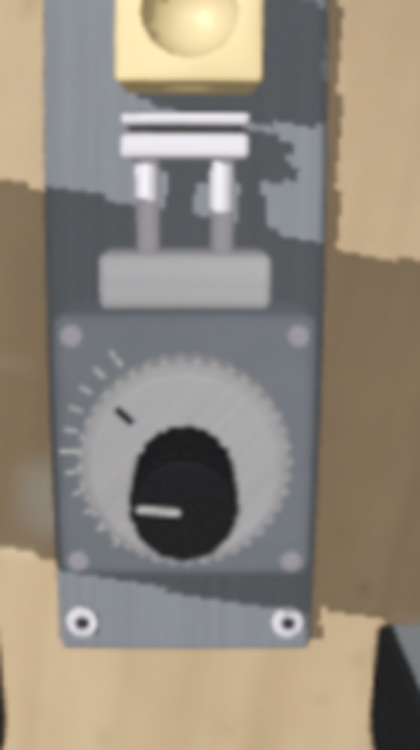

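View pics/w8k.png

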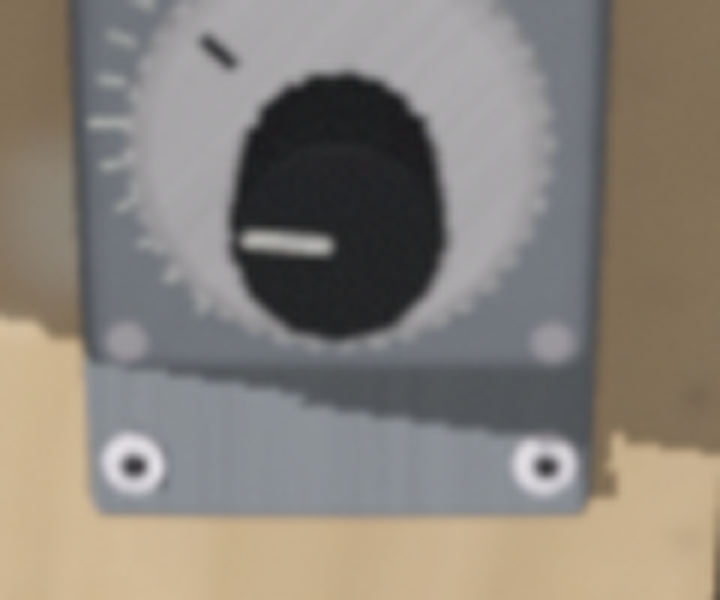

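Run:
```python
from h import *
print(delta([.5317,-.0811,.093],1.733))
```

```text
(array([-0.0077,  0.0025,  0.691 ]), array([-0.0005, -0.0006,  0.0011]))
```

>>> arm_command(deltas=[[0.4,-0.003,0.002,0.15,0,0,0],[0.4,-0.004,0.002,0.35,0,0,0],[0.4,-0.005,0.002,0.55,0,0,0],[0.4,-0.005,0.002,0.65,0,0,0],[0.4,-0.005,0.002,0.69,0,0,0],[0.4,-0.005,0.002,0.69,0,0,0],[0.4,-0.005,0.002,0.69,0,0,0]], newtons=30)

```text
clock: 12.15
position: [0.5322, -0.0818, 0.094]
tool_rot: [3.14, 0.0, 1.733]
force: [-0.3, 0.5, -0.4]
grip_width: 0.0599
```

Run:
```python
from h import *
p,R,s=pose();print(p,s['tool_rot'],s['force'],s['moment'],s['grip_width'])
print(delta([.5317,-.0811,.093],1.733))
```

```text
[ 0.53222841 -0.081766    0.094007  ] [3.14044859e+00 2.07488507e-04 1.73280894e+00] [-0.26753246  0.51547203 -0.42963005] [-0.00042563 -0.01765779  0.02093563] 0.059940004832980065
(array([ 0.005 , -0.0028,  0.0067]), array([ 0.0015,  0.0003, -0.0002]))
```

>>> arm_command(deltas=[[0.0,0.005,-0.003,0.005,0,0,0],[-0.3,0.005,-0.003,0.005,0,0,0],[-0.7,0.005,-0.003,0.005,0,0,0],[-0.7,0.005,-0.003,0.005,0,0,0],[-0.7,0.005,-0.003,0.005,0,0,0],[-0.7,0.005,-0.003,0.005,0,0,0]], newtons=30)

```text
clock: 12.9
position: [0.5306, -0.0812, 0.0927]
tool_rot: [-3.14, -0.0, 1.733]
force: [-7.3, 0.0, 9.2]
grip_width: 0.0251
```

Run:
```python
from h import *
p,R,s=pose();print(p,s['tool_rot'],s['force'],s['moment'],s['grip_width'])
```

```text
[ 0.53055398 -0.08120814  0.09269457] [-3.14046277e+00 -4.01423233e-04  1.73252607e+00] [-7.27962696  0.0365977   9.17020085] [0.11744934 1.21562727 0.00789075] 0.025132024931162875
```

>>> arm_command(deltas=[[-0.7,0.0,-0.006,-0.004,0,0,0],[-0.7,0.0,-0.006,-0.004,0,0,0]])

```text
clock: 13.15
position: [0.5303, -0.0812, 0.093]
tool_rot: [-3.142, -0.0, 1.733]
force: [0.3, -0.8, -4.9]
grip_width: 0.025
```

```bash
cat > st.py <<'E'
from h import *
p,R,s=pose();print(s['clock'],p.round(4),s['tool_rot'].round(4),s['force'].round(2),s['moment'].round(3),s['grip_width'].round(4),s['joint_efforts'].round(2)[-1],s['qpos'][-1].round(3))
E
python3 st.py
```

```text
Traceback (most recent call last):
  File "st.py", line 2, in <module>
    p,R,s=pose();print(s['clock'],p.round(4),s['tool_rot'].round(4),s['force'].round(2),s['moment'].round(3),s['grip_width'].round(4),s['joint_efforts'].round(2)[-1],s['qpos'][-1].round(3))
                                                                                                             ^^^^^^^^^^^^^^^^^^^^^
AttributeError: 'float' object has no attribute 'round'
```

>>> arm_command(deltas=[[-0.7,0,0,0,0,0,0.1],[-0.7,0,0,0,0,0,0.2],[-0.7,0,0,0,0,0,0.3],[-0.7,0,0,0,0,0,0.4],[-0.7,0,0,0,0,0,0.5],[-0.7,0,0,0,0,0,0.6]])

```text
clock: 13.9
position: [0.5301, -0.0812, 0.0929]
tool_rot: [-3.141, 0.0, 1.259]
force: [-2.9, 0.9, -3.6]
grip_width: 0.0252
```

```bash
sed -i "s/s\['grip_width'\].round(4)/s['grip_width']/" st.py; python3 st.py
python3 - <<'E'
from h import *
i=cams.grab_frame('wrist'); cv2.imwrite('pics/w9.png',i)
E
```

```text
13.9 [ 0.5301 -0.0812  0.0929] [-3.1409e+00  1.0000e-04  1.2591e+00] [-2.85  0.93 -3.56] [-0.     0.25   0.117] 0.025191269712991658 1.39 0.12
```

View pics/w9.png

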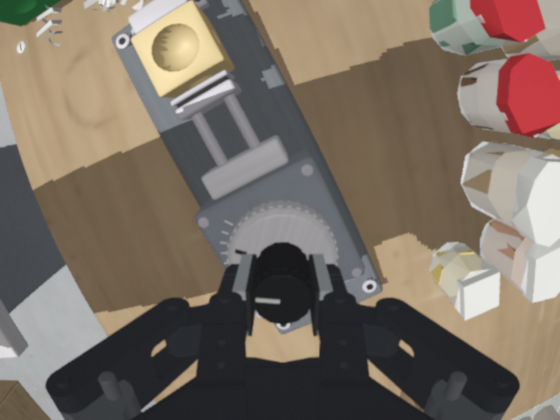

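>>> arm_command(deltas=[[-0.7,0,0,0,0,0,0.08],[-0.7,0,0,0,0,0,0.16],[-0.7,0,0,0,0,0,0.24],[-0.7,0,0,0,0,0,0.32]])

```text
clock: 14.45
position: [0.53, -0.0812, 0.093]
tool_rot: [-3.141, 0.0, 1.01]
force: [-3.1, 0.9, -1.9]
grip_width: 0.0251
```

```bash
python3 st.py
python3 - <<'E'
from h import *
i=cams.grab_frame('wrist'); crop(i,60,0,300,200,3,'pics/w10.png')
E
```

```text
14.45 [ 0.53   -0.0812  0.093 ] [-3.1407e+00  3.0000e-04  1.0097e+00] [-3.07  0.94 -1.94] [0.065 0.452 0.111] 0.02506494093199797 1.07 -0.063
```

View pics/w10.png

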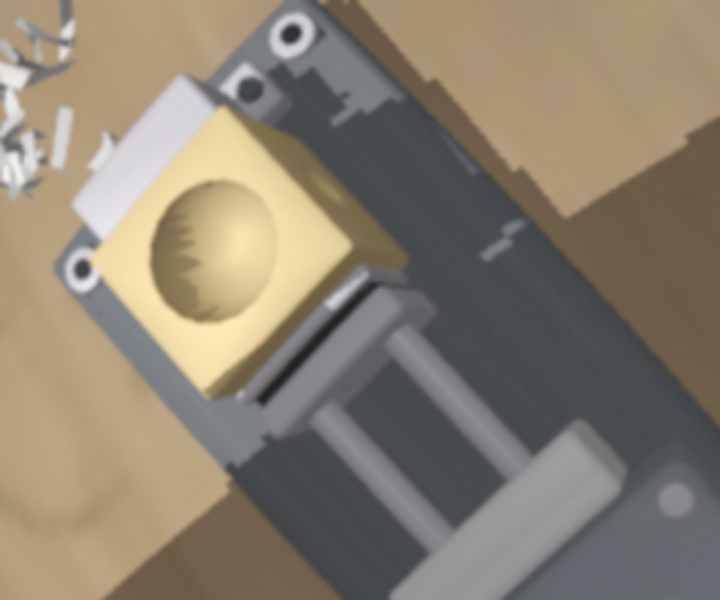

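>>> arm_command(deltas=[[-0.7,0,0,0,0,0,0.05],[-0.7,0,0,0,0,0,0.1],[-0.7,0,0,0,0,0,0.15],[-0.7,0,0,0,0,0,0.15]])

```text
clock: 15.0
position: [0.5299, -0.0811, 0.0929]
tool_rot: [-3.141, 0.0, 0.891]
force: [-6.5, 1.2, -0.2]
grip_width: 0.0248
```

```bash
python3 st.py
```

```text
15.0 [ 0.5299 -0.0811  0.0929] [-3.1407e+00  4.0000e-04  8.9120e-01] [-6.45  1.22 -0.25] [ 0.274  1.075 -0.065] 0.024811382526613336 -0.41 -0.149
```

>>> arm_command(deltas=[[-0.7,-0.0025,-0.003,0,0,0,0.02],[-0.7,-0.0025,-0.003,0,0,0,0.04],[-0.7,-0.0025,-0.003,0,0,0,0.06],[-0.7,-0.0025,-0.003,0,0,0,0.08]])

```text
clock: 15.5
position: [0.5298, -0.0811, 0.093]
tool_rot: [-3.141, -0.0, 0.829]
force: [-1.1, 2.3, -6.1]
grip_width: 0.0249
```

```bash
python3 st.py
```

```text
15.5 [ 0.5298 -0.0811  0.093 ] [-3.1415 -0.      0.8286] [-1.14  2.33 -6.06] [0.516 0.216 0.148] 0.02486441211951875 0.17 -0.195
```

>>> arm_command(deltas=[[-0.7,0,0,0,0,0,0.015],[-0.7,0,0,0,0,0,0.03],[-0.7,0,0,0,0,0,0.045]])

```text
clock: 15.88
position: [0.5298, -0.0812, 0.093]
tool_rot: [-3.141, -0.0, 0.793]
force: [-0.1, 3.0, -7.3]
grip_width: 0.0251
```

```bash
python3 st.py
python3 - <<'E'
from h import *
i=cams.grab_frame('wrist'); crop(i,40,0,280,200,3,'pics/w11.png')
E
```

```text
15.875 [ 0.5298 -0.0812  0.093 ] [-3.1415 -0.      0.7935] [-0.08  3.04 -7.31] [0.735 0.107 0.119] 0.025143509821993287 0.09 -0.221
```

View pics/w11.png

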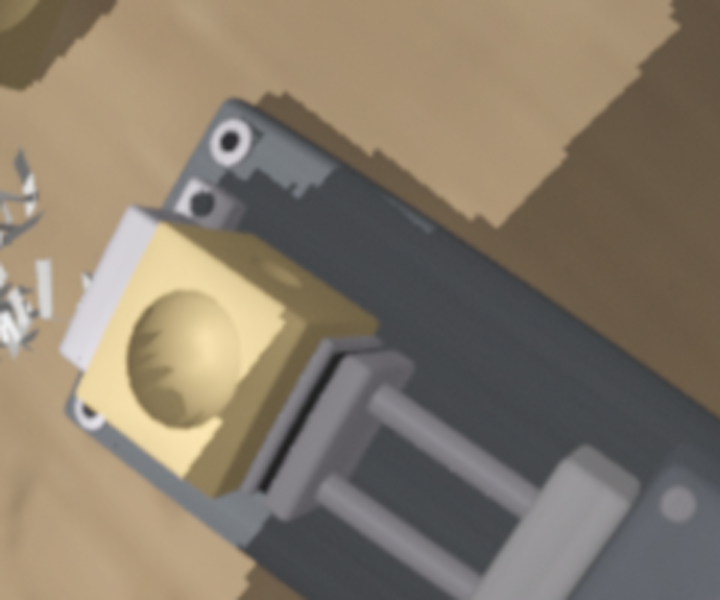

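>>> arm_command(deltas=[[-0.7,0,0,0,0,0,0.012],[-0.7,0,0,0,0,0,0.024],[-0.7,0,0,0,0,0,0.036]])

```text
clock: 16.3
position: [0.5297, -0.0812, 0.093]
tool_rot: [-3.141, -0.0, 0.765]
force: [-0.5, 5.2, -9.2]
grip_width: 0.0247
```

```bash
python3 st.py
```

```text
16.3 [ 0.5297 -0.0812  0.093 ] [-3.1415 -0.      0.7653] [-0.47  5.21 -9.16] [1.006 0.108 0.118] 0.02469518355884525 0.05 -0.242
```

>>> arm_command(deltas=[[-0.7,0.002,-0.002,0.003,0,0,0.01],[-0.7,0.002,-0.002,0.003,0,0,0.02],[-0.7,0.002,-0.002,0.003,0,0,0.03]])

```text
clock: 16.68
position: [0.5298, -0.0811, 0.0929]
tool_rot: [3.141, -0.0, 0.742]
force: [-4.5, 3.6, 6.4]
grip_width: 0.025
```

```bash
python3 st.py
```

```text
16.675 [ 0.5298 -0.0811  0.0929] [ 3.1413e+00 -2.0000e-04  7.4170e-01] [-4.55  3.61  6.37] [0.569 0.918 0.145] 0.025042188834185145 0.02 -0.259
```

>>> arm_command(deltas=[[-0.7,0,0,-0.001,0,0,0.01],[-0.7,0,0,-0.001,0,0,0.02],[-0.7,0,0,-0.001,0,0,0.03]])

```text
clock: 17.05
position: [0.5298, -0.0811, 0.0929]
tool_rot: [3.141, -0.0, 0.718]
force: [-3.5, 2.2, 4.8]
grip_width: 0.025
```

```bash
python3 st.py
```

```text
17.05 [ 0.5298 -0.0811  0.0929] [ 3.1413 -0.      0.7181] [-3.5   2.17  4.85] [0.37  0.863 0.145] 0.02500437950632465 0.02 -0.277
```

>>> arm_command(deltas=[[-0.7,0,0,-0.001,0,0,0.01],[-0.7,0,0,-0.001,0,0,0.02]])

```text
clock: 17.3
position: [0.5298, -0.081, 0.0929]
tool_rot: [3.141, 0.0, 0.702]
force: [-3.7, 1.2, 3.3]
grip_width: 0.0252
```

```bash
python3 st.py
python3 - <<'E'
from h import *
i=cams.grab_frame('wrist'); crop(i,40,0,240,200,4,'pics/w12.png')
E
```

```text
17.3 [ 0.5298 -0.081   0.0929] [3.1414e+00 1.0000e-04 7.0250e-01] [-3.71  1.17  3.29] [0.094 0.72  0.074] 0.02515938701176919 0.02 -0.288
```

View pics/w12.png

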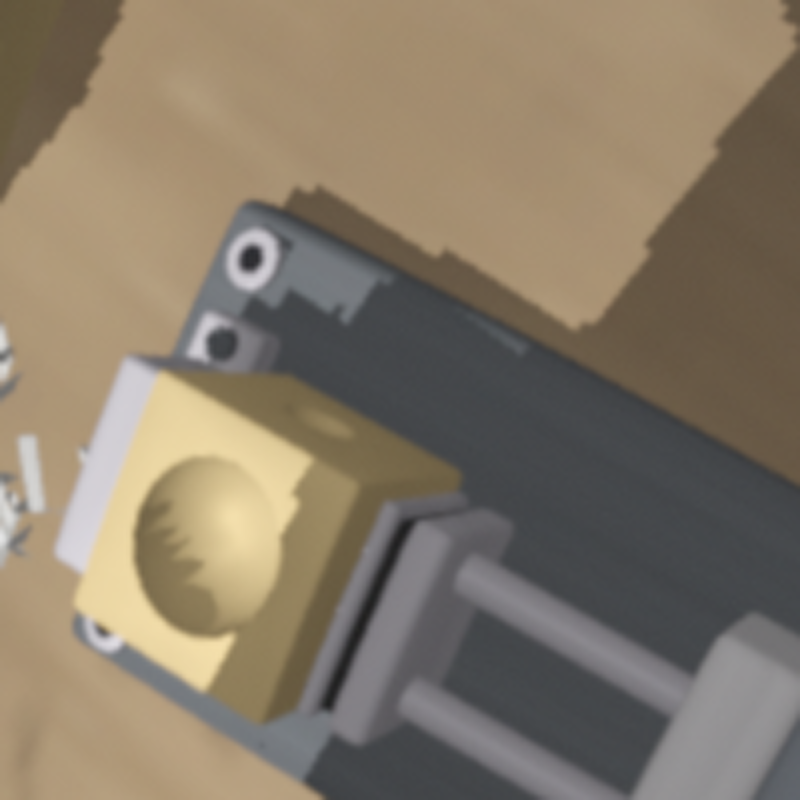

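```bash
cat > av.py <<'E'
from h import *
m=[];y=[]
for k in range(5):
    s=telemetry.observe(); m.append(s['moment'][2]); y.append(s['tool_rot'][2]); cams.grab_frame('wrist')
print(np.round(m,3),np.mean(m).round(3),np.mean(y).round(4),s['force'].round(1),s['clock'])
E
python3 av.py
```

```text
[0.097 0.095 0.079 0.09  0.002] 0.073 0.7027 [-3.2 -0.4  2.3] 17.55
```

>>> arm_command(deltas=[[-0.7,0,0,-0.001,0,0,0.01],[-0.7,0,0,-0.001,0,0,0.02]])

```text
clock: 17.85
position: [0.5298, -0.081, 0.093]
tool_rot: [3.141, 0.0, 0.687]
force: [-2.4, -1.9, -2.7]
grip_width: 0.025
```

```bash
python3 av.py
```

```text
[0.186 0.078 0.084 0.069 0.136] 0.111 0.6869 [-1.2 -1.9 -3.7] 18.05
```

>>> arm_command(deltas=[[-0.7,0,0,0,0,0,0.01],[-0.7,0,0,0,0,0,0.02]])

```text
clock: 18.35
position: [0.5297, -0.081, 0.093]
tool_rot: [3.141, 0.0, 0.671]
force: [-1.0, -2.8, -5.8]
grip_width: 0.0249
```

```bash
python3 av.py
```

```text
[0.233 0.211 0.17  0.139 0.125] 0.176 0.6713 [-1.3 -3.5 -7.5] 18.55
```

>>> arm_command(deltas=[[-0.7,0,0,0,0,0,0.006]])

```text
clock: 18.73
position: [0.5297, -0.0809, 0.093]
tool_rot: [3.142, 0.0, 0.667]
force: [-1.6, -4.0, -6.9]
grip_width: 0.0249
```

```bash
python3 av.py;python3 - <<'E'
from h import *
i=cams.grab_frame('wrist'); crop(i,40,20,200,160,5,'pics/w13.png')
E
```

```text
[0.19  0.23  0.201 0.201 0.175] 0.199 0.6667 [-1.2 -4.3 -7.8] 18.925
```

View pics/w13.png

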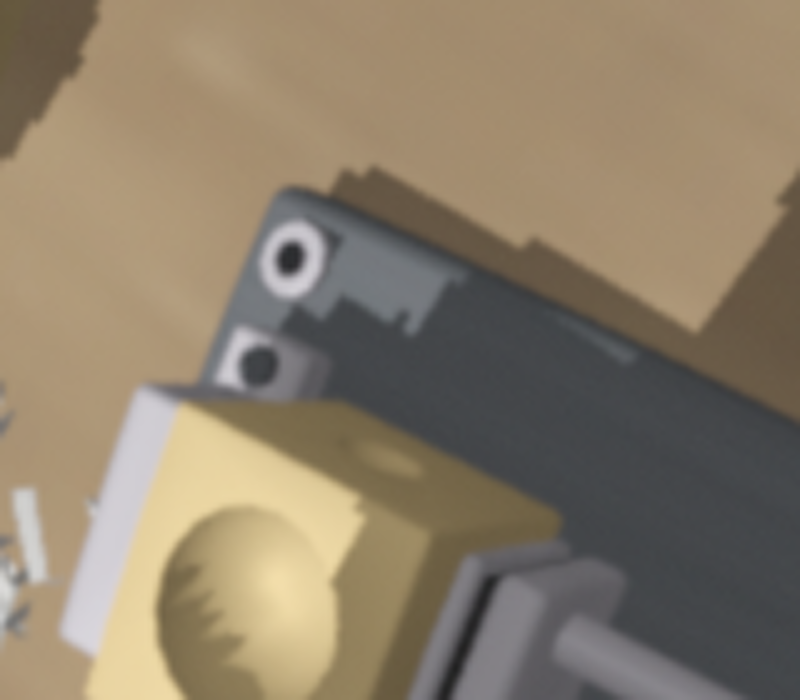

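>>> arm_command(deltas=[[-0.7,0,0.001,0,0,0,0.006]])

```text
clock: 19.15
position: [0.5297, -0.0809, 0.093]
tool_rot: [-3.141, 0.0, 0.662]
force: [-1.6, -2.8, -7.9]
grip_width: 0.0251
```

```bash
python3 av.py
```

```text
[0.242 0.252 0.151 0.258 0.209] 0.222 0.6621 [-1.8 -3.9 -7.9] 19.35
```

>>> arm_command(deltas=[[-0.7,0,0.001,0,0,0,0.004]])

```text
clock: 19.52
position: [0.5298, -0.0809, 0.093]
tool_rot: [-3.141, 0.0, 0.659]
force: [-2.9, -2.6, -8.0]
grip_width: 0.0253
```

```bash
python3 av.py; python3 st.py
```

```text
[0.265 0.251 0.152 0.197 0.201] 0.213 0.6591 [-3.4 -2.3 -8.2] 19.725
19.775 [ 0.5298 -0.081   0.093 ] [-3.1412e+00  2.0000e-04  6.5920e-01] [-3.86 -2.84 -6.76] [-0.448  0.779  0.17 ] 0.024960962179080042 -0.2 -0.32
```

>>> arm_command(deltas=[[-0.35,0,0,0,0,0,0],[-0.1,0,0,0,0,0,0],[0.2,0,0,0,0,0,0],[0.3,0,0,0,0,0,0],[0.3,0,0,0,0,0,0],[0.3,0,0,0,0,0,0]])

```text
clock: 20.52
position: [0.53, -0.0811, 0.0931]
tool_rot: [3.142, -0.0, 0.659]
force: [-0.1, 0.9, 0.0]
grip_width: 0.0555
```

```bash
python3 st.py
python3 - <<'E'
from h import *
i=cams.grab_frame('wrist'); cv2.imwrite('pics/w14.png',i)
E
```

```text
20.525 [ 0.53   -0.0811  0.0931] [ 3.1416 -0.      0.6592] [-0.12  0.86  0.05] [ 0.001 -0.012  0.009] 0.05553941798019516 -0.0 -0.32
```

View pics/w14.png

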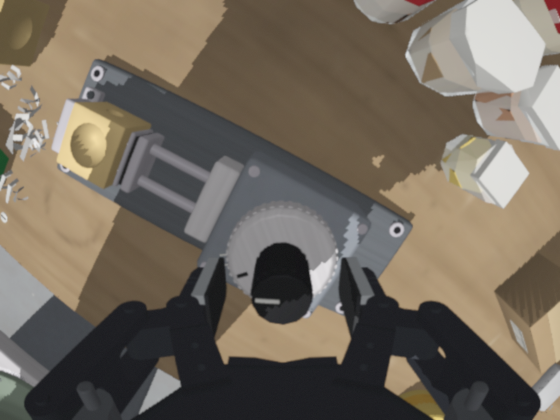

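>>> arm_command(deltas=[[0.3,0,0,-0.1,0,0,0],[0.3,0,0,-0.3,0,0,0],[0.3,0,0,-0.6,0,0,0],[0.3,0,0,-0.9,0,0,0],[0.3,0,0,-1,0,0,0],[0.3,0,0,-1,0,0,0]])

```text
clock: 21.32
position: [0.5302, -0.0809, 0.244]
tool_rot: [3.141, -0.002, 0.659]
force: [-0.4, 0.1, 0.1]
grip_width: 0.0554
```

```bash
python3 st.py
python3 - <<'E'
from h import *
np.save('c15.npy',cams.get_calibration('wrist'),allow_pickle=True)
i=cams.grab_frame('wrist'); cv2.imwrite('pics/w15.png',i); crop(i,80,0,340,280,2.8,'pics/w15c.png')
crop(cams.grab_frame('scene'),180,140,420,280,3,'pics/s15.png')
E
```

```text
21.325 [ 0.5302 -0.0809  0.244 ] [ 3.1409e+00 -1.6000e-03  6.5940e-01] [-0.36  0.1   0.08] [ 0.     0.014 -0.018] 0.05536850568242749 -0.32 -0.474
```

View pics/w15c.png

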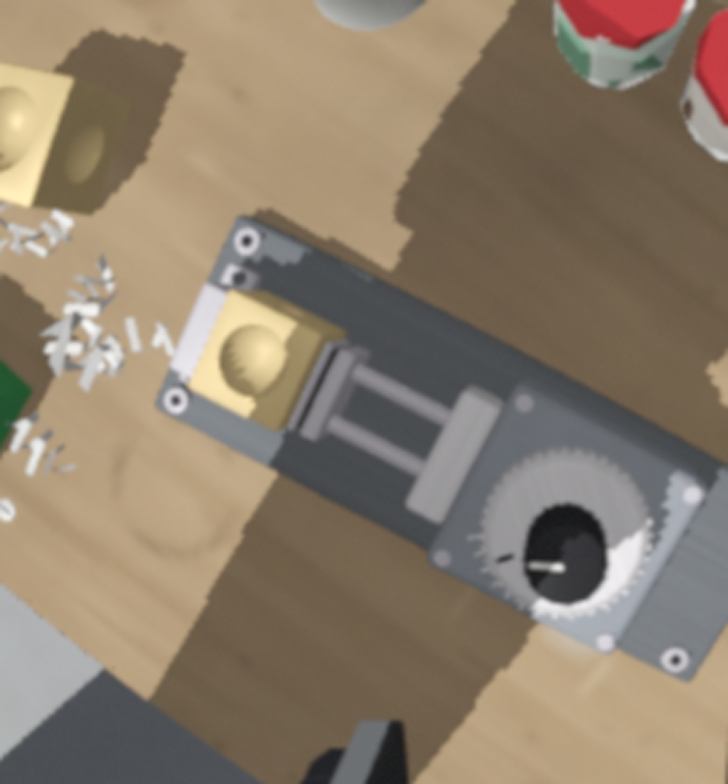

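View pics/s15.png

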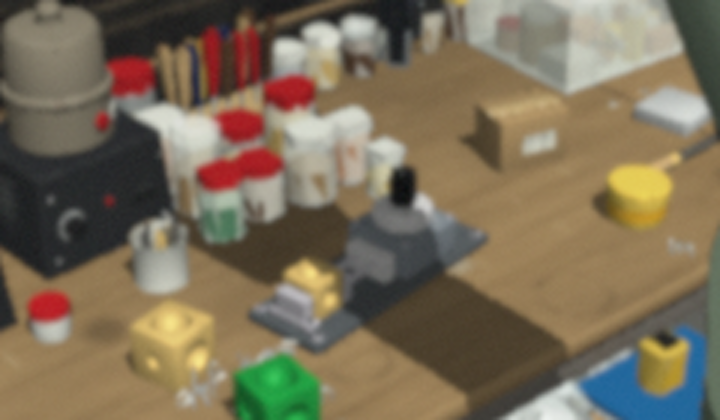

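Run:
```python
from h import *
c4=np.load('c4.npy',allow_pickle=True).item();c=np.load('c15.npy',allow_pickle=True).item()
print(at('wrist',258/7+250,272/7+130,.0685,c4),at('wrist',505/2.8+80,558/2.8,.0685,c))
l=lambda p,q,cc:np.arctan2(*(at('wrist',*p,.1045,cc)-at('wrist',*q,.1045,cc))[[1,0]])
f=lambda u,v:(u/2.8+80,v/2.8); d=lambda u,v:(u/7+250,v/7+130)
print(l(d(300,425),d(380,430),c4),l(f(528,566),f(562,568),c))
P=np.array([at('wrist',*f(u,v),.052,c) for u,v in [(230,290),(298,325),(258,425),(188,388)]])
a=.1622;R=np.array([[np.cos(a),-np.sin(a)],[np.sin(a),np.cos(a)]]); n=R@[0,.1293]+[.5317,-.0811]
print(P.mean(0), R.T@(P.mean(0)[:2]-n))
```

```text
[ 0.51367359 -0.06941163  0.0685    ] [ 0.5125288  -0.06946082  0.0685    ]
-3.0532205784774837 2.1693981266051408
[0.51012094 0.05008228 0.052     ] [-0.00011123  0.00364523]
```

Run:
```python
from h import *
c=np.load('c15.npy',allow_pickle=True).item()
crop(cv2.imread('pics/w15.png'),125,75,225,170,7,'pics/w16.png')
a=.1622;R=np.array([[np.cos(a),-np.sin(a)],[np.sin(a),np.cos(a)]])
f=lambda u,v:(u/2.8+80,v/2.8)
for p in [(230,290),(298,325),(258,425),(188,388)]: print(R.T@(at('wrist',*f(*p),.052,c)[:2]-[.5317,-.0811]))
for l in [(-.02,.1493,.052),(.02,.1493,.052),(.02,.1093,.052),(-.02,.1093,.052),(-.018,.1633,.042),(.018,.1633,.042),(-.045,.175,.012),(.045,.175,.012)]:
  print(l,((proj('wrist',[*(R@l[:2]+[.5317,-.0811]),l[2]],c)-[125,75])*7).round())
```

```text
[0.01985973 0.14827442]
[0.01944668 0.11881143]
[-0.01999031  0.11676993]
[-0.01976101  0.14792515]
(-0.02, 0.1493, 0.052) [147. 443.]
(0.02, 0.1493, 0.052) [255. 196.]
(0.02, 0.1093, 0.052) [489. 313.]
(-0.02, 0.1093, 0.052) [373. 560.]
(-0.018, 0.1633, 0.042) [103. 386.]
(0.018, 0.1633, 0.042) [196. 172.]
(-0.045, 0.175, 0.012) [ 61. 489.]
(0.045, 0.175, 0.012) [277.  -2.]
```

View pics/w16.png

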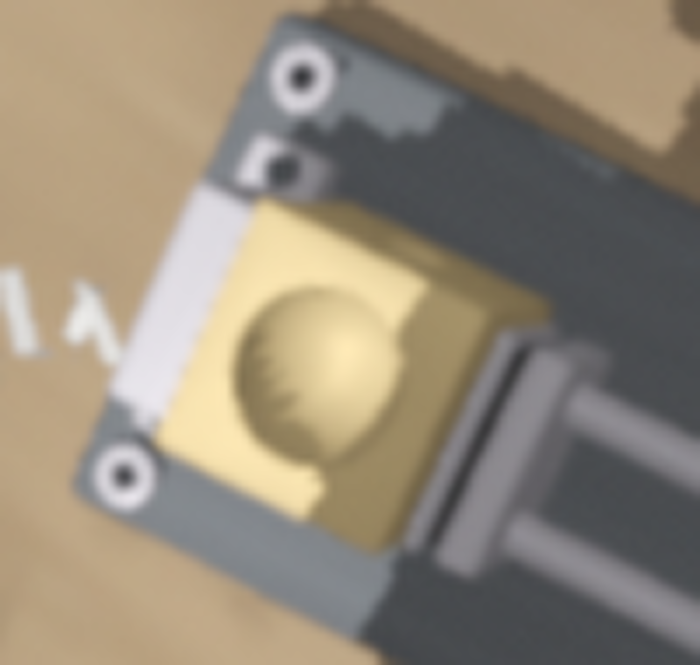

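Run:
```python
from h import *
print(job.job_done()); print(telemetry.observe()['clock'])
```

```text
the job is handed in; nothing more can be done
None
the job is handed in; nothing more can be done
```

I set the small brass block upright in the fixture and let go of it. I then turned the inner knob about 1.07 rad clockwise by feel, opened the hand and lifted clear. The job was handed in at about 21.5 s.

**Clamp force:** The knob torque rose from about 0.12 N m to about 0.22–0.26 N m. The last few steps climbed at roughly the rate expected for a block bearing on the fence. I estimate the clamp at 9–12 N; I could not measure the force directly, and the torque readings scattered by a few hundredths of a N m.

**Last checks after letting go:**
- **Block:** its top corners were within about 1 pixel of where they should be for a block resting on the fence.
- **Jaw and knob:** the jaw pad was against the block. The knob's white line had turned 1.06 rad, so there was no visible spring-back.
- **Collar:** its mark read 1.1 mm from its starting place. That is within my picking error and under the 3 mm limit.
- **Things around:** the tub, box and pot looked untouched, though I checked that by eye only.
- **Arm:** the wrist force was near zero, so the robot was touching nothing.

**Disagreements:**
- **Block position:** my first reading put the block 3.6 mm off. I had picked a shadow edge, and the repeat with true corners agreed.
- **Set-down:** there was a brief downward push of about 27 N when the block touched the base plate, so I backed off before opening the fingers.

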